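Pack the sampling kit into its carry caddy

ROBOT

A 7-joint arm with a two-finger parallel gripper is mounted at the origin on the work surface; the furniture and walls round the work are solid. World frame = base frame: x ahead of the robot, y to its left, z up, the work surface at z = 0. Lengths are in m, angles in degrees, forces in N, time in s.
With the tool pointing down it reaches from about 0.4 to 0.85 m from the base axis. Payload 4.5 kg.
Tool frame: the origin (TCP) lies on the centre line of the jaws, within the pads' length; the fingertips stand 14 mm ahead of it and the grasp point (between the pads) lies 5 mm behind it; z points along the fingers, y is the line along which they close (so a half turn about z gives the same grasp; the last joint's range is limited). The gripper opens to 85 mm and grips with 20 to 120 N. Pads are 22 mm wide; open, the fingers measure 114 mm over their backs; the gripper's body (76 mm by 85 mm) begins 54 mm behind the grasp point. The pads swing forward as they close: fully open they stand 13 mm farther back than shut.
Start: joints at [69.259, 39.483, -11.15, 89.685, 9.013, 51.709, -12.324], TCP at [0.241, -0.577, 0.245] pointing down, gripper open.
Joint ranges: [-172.22, 172.22], [-26.19, 119.32], [-84.43, 86.54], [7.71, 146.69], [-57.33, 237.33], [2.42, 119.75], [-152.13, 152.13]. Speed limits (degrees/s): [147.25, 147.25, 180, 180, 180, 180, 180].

INTERFACE

Orientations are given as a 3x3 rotation matrix whose columns are the frame's x, y, z axes.
In Python, from cell import r, eyes, models gives the robot as it stands.
- The arm moves only by the shell command python3 -m handwheel 'ROWS' [FORCE]. ROWS is JSON, a list of rows, each an object with "jaw": the opening, from 0 (shut) to 1 (fully open); "linear": the shift along the tool's x, y, z in mm, a list of three; "twist": the turn about the tool's z in degrees. In form: [{"jaw": jaw, "linear": [x, y, z], "twist": twist}, ...]. A call has exactly 8 rows; each row is the pose to reach, as a shift and turn from the pose commanded when the call began, along the tool's axes at that moment; what a row does not reach only later rows make up. A row lasts 1/12 s, in which the tool goes at most 41.7 mm and 7.16 degrees, less where a joint would pass 70% of its speed; a pose out of reach is approached as far as the arm can. A call with a gripper value outside its range is refused whole. The fingers move at their own pace and stop on an object; FORCE is the grip in N (left out, the last holds). Time passes only in rows, so rows that repeat a pose let the fingers close, or fill a call up. It gives the time, the measured TCP pose, the force, the opening and the grip force at its end, in the units of the state.
- r.sense(): the state, without advancing time (a new reading comes with each control period).
- eyes.capture(name): name is "scene" or "top" or "wrist"; returns (picture, depth): 420x560x3 uint8, red, green, blue; 420x560 float32, m along the optical axis (not along the pixel's ray), 0 where there is no reading.
- eyes.camera_model(name): a dict with "vertical_fov" (degrees; the focal length in pixels is half the picture's height over the tangent of half this angle, whatever the lens; pixels are square), "cx", "cy" (the principal point, pixels), "origin" and "attitude" of the camera in the world; the wrist camera has in their place "hand_eye" (4x4, takes a point from camera to tool coordinates, whose origin is the TCP and whose axes are the flange's). Camera axes: x right, y up, looking along -z (the intrinsics and any distortion apply to the point x, -y, -z); pixel columns grow to the right and rows downward; lengths in m; the calibration is good to about 2 mm. The wrist camera is an equidistant fisheye: a pixel r from the principal point sees the ray r / f radians off the axis. A picture is of the moment at which its call begins: read the wrist's pose just before it. camera_model takes no time and is no camera call.
- r.hand_in(): hands the job in; it is judged then, once.
Trained networks look in the newest picture that a camera, given by its name, has taken for a name from the list of things; names that differ only in an ending like _2 or _b are one class to them, and where a whole thing is asked for, a point or a joint stands for the part that bears it (a point fixed in the world has none). Each returns a list of dicts, best first, with "p" (0 to 1); they miss things now and then, are a little off and sometimes report something else, mostly with a low value. They report only what shows in the picture. A call takes as long as a camera call. They do not tell look-alikes from the thing itself.
- models.find_in(camera, name): "uv" ([column, row] in pixels, amid what is visible of it).
- models.cut_out(camera, name): "region" (420x560 bool, what is visible of it) and "uv" ([column, row] in pixels, amid what is visible of it).
- models.place_of(camera, name): "uv" ([column, row] in pixels: a listed point, or the origin of a listed thing).
The state is a dict: "time": time; "joint_pos": joint angles; "joint_velocities": joint speeds; "tau": joint torques, N m; "tcp_pos": TCP position; "orientation": TCP orientation; "wrist_force": force on the tool from outside, world axes, zero at the start; "ft_torque": the same for the moment, N m; "grip_width": finger opening in m; "finger_force": force on a finger pad.
Only numpy, scipy, OpenCV 4.12 (cv2) and the standard library are available. Lean on these libraries where they do the work, as an engineer would, in place of code of your own. Each camera call takes 0.05 s, during which the arm holds its last target. There are 200 camera calls.

TASK

Pack the sampling kit into the white carry caddy, each thing upright and fully down in its own insert: the tall white bottle in the square well, the short clear blue-capped bottle in the round cup and the small slim pot in the shallow round dish. The brown bottle and the wide jar are not part of the kit: leave them standing where they are. Let go of everything at the end.

Things in the scene. Friction and masses are not known exactly. Their poses are not given: they have to be found in the camera images.
- short_bottle_mid (a point): centre, half-way up, of the short clear bottle with blue screw cap: round, 48 mm across, 102 mm tall, cap 36 mm across. Stands on the worktop, loose, 0.08 to 0.17 kg. z axis up. Goes into the round cup.
- tall_bottle_mid (a point): centre, half-way up, of the tall white opaque bottle with white screw cap: round, 58 mm across, 118 mm tall, cap 41 mm across. Stands on the worktop, loose, 0.08 to 0.17 kg. Grip it above the middle so that its cap clears the palm. z axis up. Goes into the square well. A tall clear partition stands left of the work (face at y = -0.06, from x = 0.37 onward, 1.1 m high): keep the arm on its right.
- small_pot_mid (a point): centre, half-way up, of the small slim white sample pot: a cylinder 42 mm across (cap 44 mm, top 15 mm), 62 mm tall, z axis up. Stands on the worktop, loose, 0.04 to 0.09 kg. Goes into the pot dish.
- round_cup: grey round cup, 76 mm across outside (86 mm foot disc, 3 mm thick), 30 mm high, inside 66 mm across, floor 4 mm above its origin, which is the centre of its underside, 8 mm above the worktop; z up, x along the row. It is fixed, with the other two inserts, in a row at 96 mm pitch, order varying, on a white caddy base 298 x 94 mm, 8 mm thick, with 16 mm end rims. Holds the short bottle.
- square_well: grey square insert 86 x 86 mm, 34 mm high, with one square pocket 76 x 76 mm, its floor 5 mm above the origin, which is the centre of the underside, 8 mm above the worktop; z up, x along the row. Fixed in the caddy. Holds the tall bottle.
- pot_dish: grey square plate 84 x 84 mm, 12 mm high, with a round recess 61 mm across and 8 mm deep, so that its floor lies 4 mm above its origin (centre of the underside, 8 mm above the worktop; z up, x along the row). Fixed in the caddy. Holds the small pot.
- brown_bottle_mid (a point): centre, half-way up, of the brown bottle with black screw cap: round, 56 mm across, 125 mm tall, z axis up. Loose. Not part of the kit: leave it standing.
- wide_jar_mid (a point): centre, half-way up, of the wide white jar, shaped like the small pot but wider: 64 mm across (cap 66 mm), 66 mm tall, z axis up. Loose. Not part of the kit: leave it standing.
Not all that is in view belongs to the job. What is shaped like the part that bears brown_bottle_mid but orange is not meant.

How it is judged:
By the outcome, as a careful person would: the job done as asked, in the order asked, and still so for the second after the job is handed in, with the robot touching nothing.
It also fails if it takes over 102 s, if anything falls off the work surface, if the arm or the gripper's body presses on something with over 40 N, if the wrist force passes 120 N, or if a joint passes its speed limit or range.

## Working session

There is one attempt and no reset: what is moved stays moved. The work goes in short steps, Python scripts to look and compute and a shell command to move; the robot and the scene stay as the last step left them, time stands still between calls to the robot, and variables do not carry over. Pictures are saved under pics/ and viewed, at most 14 in all, crops included, and the job is handed in when it is done.

```bash
ls; mkdir -p pics; cat > h.py <<'E'
import numpy as np, cv2
from cell import r, eyes, models
def cap(n):
    s=r.sense(); im,d=eyes.capture(n); return im,d,s
def world(n,uv,d,s=None,z=None):
    m=eyes.camera_model(n); f=210/np.tan(np.radians(m["vertical_fov"])/2)
    u=np.atleast_2d(uv).astype(float)
    x=(u[:,0]-m["cx"])/f; y=(u[:,1]-m["cy"])/f
    if n=="wrist":
        th=np.hypot(x,y); k=np.tan(th)/np.maximum(th,1e-9); x=x*k;y=y*k
        T=np.array(m["hand_eye"]); W=np.eye(4); W[:3,:3]=s["orientation"]; W[:3,3]=s["tcp_pos"]; T=W@T
        R,o=T[:3,:3],T[:3,3]
    else: R,o=np.array(m["attitude"]),np.array(m["origin"])
    ray=np.c_[x,-y,-np.ones_like(x)]@R.T
    if z is not None: return o+ray*((z-o[2])/ray[:,2])[:,None]
    dd=d[u[:,1].astype(int),u[:,0].astype(int)]
    return o+ray*dd[:,None]
E
python3 - <<'E'
from h import *
for n in ("scene","top"):
    m=eyes.camera_model(n); print(n,m)
    im,d,s=cap(n); cv2.imwrite(f"pics/{n}0.png",im[:,:,::-1]); np.save(f"{n}d.npy",d)
    for t in ["short_bottle_mid","tall_bottle_mid","small_pot_mid","round_cup","square_well","pot_dish","brown_bottle_mid","wide_jar_mid"]:
        for q in models.place_of(n,t)[:3]:
            uv=q["uv"]; z={"short_bottle_mid":.051,"tall_bottle_mid":.059,"small_pot_mid":.031,"brown_bottle_mid":.0625,"wide_jar_mid":.033}.get(t,.008)
            print(n,t,round(q["p"],2),np.round(uv),world(n,uv,d,z=z).round(3)[0],world(n,uv,d).round(3)[0])
print(r.sense())
E
```

```text
pics
scene {'vertical_fov': 44.902173631094, 'cx': 286.45186782692315, 'cy': 200.10884406055234, 'origin': array([ 0.02618987, -1.05706912,  0.70727246]), 'attitude': array([[ 0.81892417,  0.36263603, -0.44481268],
       [-0.57366261,  0.49487247, -0.65269629],
       [-0.01656564,  0.78968116,  0.61329376]])}
scene short_bottle_mid 0.96 [200. 218.] [ 0.326 -0.305  0.051] [ 0.235 -0.534  0.251]
scene tall_bottle_mid 0.94 [266. 209.] [ 0.446 -0.366  0.059] [ 0.28  -0.639  0.315]
scene small_pot_mid 0.81 [328. 208.] [ 0.572 -0.413  0.031] [ 0.55  -0.439  0.058]
scene round_cup 0.72 [306. 172.] [ 0.634 -0.251  0.008] [ 0.606 -0.289  0.041]
scene square_well 0.63 [233. 190.] [ 0.456 -0.207  0.008] [ 0.249 -0.617  0.345]
scene pot_dish 0.92 [271. 180.] [ 0.548 -0.227  0.008] [ 0.545 -0.233  0.013]
scene brown_bottle_mid 0.65 [240. 292.] [ 0.286 -0.531  0.062] [ 0.273 -0.557  0.095]
scene brown_bottle_mid 0.6 [351. 242.] [ 0.517 -0.546  0.062] [ 0.491 -0.574  0.097]
scene wide_jar_mid 0.64 [271. 265.] [ 0.379 -0.482  0.033] [ 0.361 -0.513  0.068]
top {'vertical_fov': 45.72577842341208, 'c
[... 1340 characters left out ...]
nt_velocities': array([-0.01785167,  0.00425586,  0.08040415,  0.0849445 ,  0.08377906,
       -0.07257106, -0.0283859 ]), 'tau': array([-2.57569445e-04, -5.39541829e+01, -1.26655888e+00, -1.58883226e+01,
        1.01225486e-02,  1.32349782e-03, -4.33279865e-06]), 'tcp_pos': array([ 0.24098748, -0.57669163,  0.2453209 ]), 'orientation': array([[ 9.22680039e-01,  3.85566526e-01,  1.29974666e-05],
       [ 3.85566526e-01, -9.22680035e-01, -8.03960885e-05],
       [-1.90055376e-05,  7.91912541e-05, -9.99999997e-01]]), 'wrist_force': array([-0.43312323,  0.14611072, -0.51014714]), 'ft_torque': array([-0.01588876, -0.01832446,  0.01312546]), 'finger_force': 0.0, 'grip_width': 0.08562442612017429}
```

View pics/top0.png

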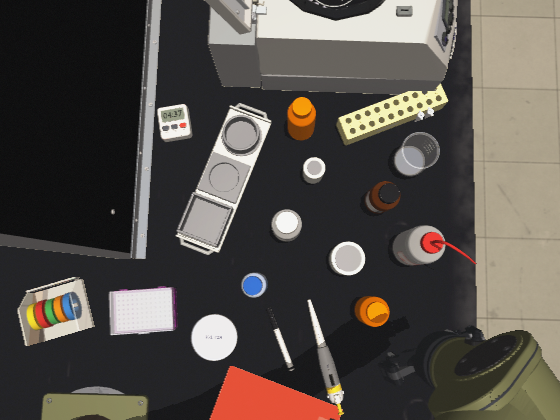

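View pics/scene0.png

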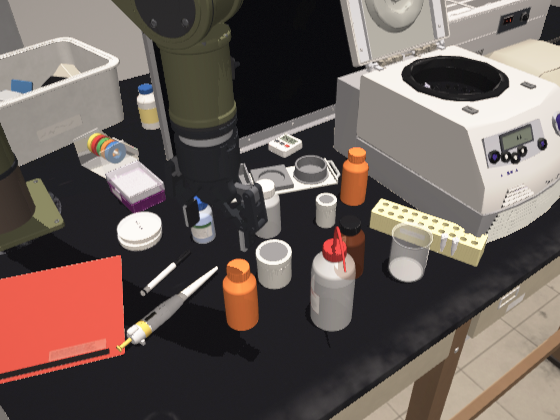

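The top picture shows the caddy running from (209,218) for the square well, through (225,177) for the dish, to (242,135) for the cup. The tall bottle is at (286,224), the short blue cap at (254,285), the pot at (314,170), the wide jar at (347,258) and the brown bottle at (384,196). Next I refine the centres from depth.

```bash
cat >> h.py <<'E'
def cloud(n,d,s=None):
    v,u=np.mgrid[0:420,0:560]; uv=np.c_[u.ravel(),v.ravel()]
    P=world(n,uv,d,s); P[d.ravel()<=0]=np.nan; return P
def topc(P,xy,h,R=.045,band=.008):
    k=(np.hypot(P[:,0]-xy[0],P[:,1]-xy[1])<R)&(abs(P[:,2]-h)<band)
    Q=P[k]; (c,rad)=cv2.minEnclosingCircle((Q[:,:2]*1000).astype(np.float32))
    return Q[:,:2].mean(0).round(4),np.round(c,1),round(rad,1),k.sum(),np.median(Q[:,2]).round(4)
def shift(goal):  # world goal -> tool-axis mm from present pose
    s=r.sense(); return (np.array(s["orientation"]).T@(np.array(goal)-s["tcp_pos"])*1000).round(1)
E
python3 - <<'E'
from h import *
d=np.load("topd.npy"); P=cloud("top",d)
for t,xy,h in [("tall",(.44,-.365),.118),("short",(.328,-.312),.102),("pot",(.552,-.419),.062),("jar",(.381,-.485),.066),("cuprim",(.635,-.268),.038),("wellrim",(.458,-.208),.042)]:
    print(t,*topc(P,xy,h,R=.065 if "rim" in t else .04))
# caddy rectangle from points 5..45 mm high near the row
k=(abs(P[:,0]-.546)<.19)&(abs(P[:,1]+.24)<.1)&(P[:,2]>.004)&(P[:,2]<.05)
a=np.array([.948,-.318]); q=(P[:,:2]-[.546,-.24])
k&=(abs(q@a)<.17)&(abs(q@[-a[1],a[0]])<.06)
print(cv2.minAreaRect((P[k][:,:2]*1000).astype(np.float32)),k.sum())
print("shift tall hi",shift([.441,-.365,.2]))
E
```

```text
tall [ 0.4417 -0.3676] [ 442.  -367.5] 20.8 396 0.1173
short [ 0.3249 -0.3078] [ 325.  -307.9] 17.7 287 0.1013
pot [ 0.5573 -0.4191] [ 557.9 -419.5] 22.0 380 0.0618
jar [ 0.3811 -0.4875] [ 381.1 -488. ] 33.0 909 0.0658
cuprim [ 0.6327 -0.2677] [ 633.2 -267.5] 38.5 303 0.0368
wellrim [ 0.4534 -0.2034] [ 452.4 -204. ] 59.2 461 0.0412
((546.7011108398438, -239.8280792236328), (116.22402954101562, 337.41583251953125), 72.57810974121094) 6706
shift tall hi [ 266.2 -118.2   45.3]
```

```bash
python3 -m handwheel '[{"jaw":1,"linear":[38,-16.5,0],"twist":0},{"jaw":1,"linear":[76,-33,0],"twist":0},{"jaw":1,"linear":[114,-49.5,0],"twist":0},{"jaw":1,"linear":[152,-66,0],"twist":0},{"jaw":1,"linear":[190,-82.5,0],"twist":0},{"jaw":1,"linear":[228,-99,0],"twist":0},{"jaw":1,"linear":[266,-115.5,0],"twist":0},{"jaw":1,"linear":[266,-115.5,0],"twist":0}]' 40
python3 - <<'E'
from h import *
im,d,s=cap("wrist"); cv2.imwrite("pics/w1.png",im[:,:,::-1]); print(s["joint_pos"].round(1))
P=cloud("wrist",d,s)
for t,xy,h in [("tall",(.442,-.3675),.118),("short",(.325,-.308),.102),("pot",(.557,-.419),.062),("cuprim",(.635,-.268),.038)]:
    try: print(t,*topc(P,xy,h,R=.065 if "rim" in t else .045))
    except Exception as e: print(t,e)
print(shift([.442,-.3675,.068]))
E
```

```text
time: 1.57
tcp_pos: [0.4508, -0.3577, 0.2458]
orientation: [[0.917, 0.4, 0.007], [0.4, -0.917, 0.006], [0.009, -0.003, -1.0]]
wrist_force: [1.9, 0.6, 0.3]
grip_width: 0.0853
finger_force: 0.0
[ 40.2  35.6 -10.2  98.6   7.5  46.3 -39.7]
tall [ 0.4446 -0.3671] [ 443.2 -367.7] 21.0 1842 0.1184
short [ 0.3326 -0.3169] [ 328.5 -312.4] 16.6 319 0.1021
pot [ 0.5588 -0.418 ] [ 559.4 -419.2] 22.2 1485 0.0628
cuprim [ 0.6103 -0.2788] [ 627.5 -271.5] 36.8 518 0.0382
[ -7.5   3.3 177.6]
```

View pics/w1.png

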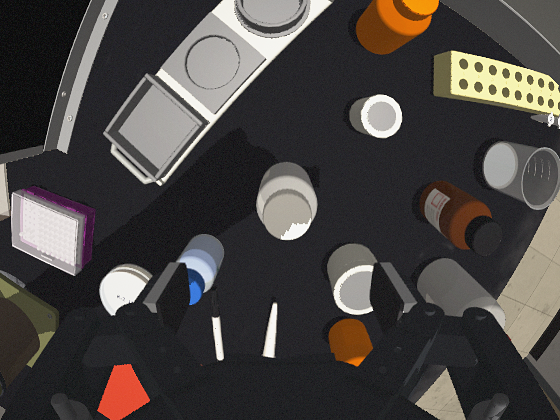

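The wrist view shows the tall bottle centred at (287,205) between the fingers, at (0.443, -0.3675), which agrees with the top camera. I go down in two stages.

```bash
python3 -m handwheel '[{"jaw":1,"linear":[0,0,0],"twist":0},{"jaw":1,"linear":[0,0,20],"twist":0},{"jaw":1,"linear":[0,0,40],"twist":0},{"jaw":1,"linear":[0,0,60],"twist":0},{"jaw":1,"linear":[0,0,80],"twist":0},{"jaw":1,"linear":[0,0,90],"twist":0},{"jaw":1,"linear":[0,0,90],"twist":0},{"jaw":1,"linear":[0,0,90],"twist":0}]'
python3 - <<'E'
from h import *
print(shift([.443,-.3675,.068]), r.sense()["orientation"].round(3).tolist())
E
```

```text
time: 2.28
tcp_pos: [0.4411, -0.3686, 0.1553]
orientation: [[0.923, 0.384, -0.001], [0.384, -0.923, -0.0], [-0.001, 0.0, -1.0]]
wrist_force: [0.6, 0.6, 0.5]
grip_width: 0.0853
finger_force: 0.0
[ 2.3 -0.3 87.3] [[0.923, 0.384, -0.001], [0.384, -0.923, -0.0], [-0.001, 0.0, -1.0]]
```

```bash
python3 -m handwheel '[{"jaw":1,"linear":[1,0,15],"twist":0},{"jaw":1,"linear":[1,0,32],"twist":0},{"jaw":1,"linear":[1,0,50],"twist":0},{"jaw":1,"linear":[1,0,66],"twist":0},{"jaw":1,"linear":[1,0,80],"twist":0},{"jaw":1,"linear":[1,0,87],"twist":0},{"jaw":1,"linear":[1,0,87],"twist":0},{"jaw":1,"linear":[1,0,87],"twist":0}]'
python3 -m handwheel '[{"jaw":0.4,"linear":[0,0,0],"twist":0},{"jaw":0.4,"linear":[0,0,0],"twist":0},{"jaw":0.4,"linear":[0,0,0],"twist":0},{"jaw":0.4,"linear":[0,0,0],"twist":0},{"jaw":0.4,"linear":[0,0,0],"twist":0},{"jaw":0.4,"linear":[0,0,0],"twist":0},{"jaw":0.4,"linear":[0,0,0],"twist":0},{"jaw":0.4,"linear":[0,0,0],"twist":0}]' 35
```

```text
time: 2.95
tcp_pos: [0.4433, -0.3678, 0.0692]
orientation: [[0.923, 0.385, 0.001], [0.385, -0.923, -0.001], [0.001, 0.001, -1.0]]
wrist_force: [1.0, -0.2, -0.1]
grip_width: 0.0853
finger_force: 0.0
time: 3.62
tcp_pos: [0.4434, -0.3678, 0.0696]
orientation: [[0.923, 0.385, 0.002], [0.385, -0.923, -0.001], [0.001, 0.002, -1.0]]
wrist_force: [-0.0, 1.0, 7.4]
grip_width: 0.0562
finger_force: 36.9
```

```bash
python3 -m handwheel '[{"jaw":0.4,"linear":[0,0,-5],"twist":0},{"jaw":0.4,"linear":[0,0,-15],"twist":0},{"jaw":0.4,"linear":[0,0,-27],"twist":0},{"jaw":0.4,"linear":[0,0,-40],"twist":0},{"jaw":0.4,"linear":[0,0,-53],"twist":0},{"jaw":0.4,"linear":[0,0,-64],"twist":0},{"jaw":0.4,"linear":[0,0,-70],"twist":0},{"jaw":0.4,"linear":[0,0,-70],"twist":0}]'
python3 -m handwheel '[{"jaw":0.4,"linear":[6,-12,0],"twist":0},{"jaw":0.4,"linear":[17,-35,0],"twist":0},{"jaw":0.4,"linear":[30,-62,0],"twist":0},{"jaw":0.4,"linear":[43,-89,0],"twist":0},{"jaw":0.4,"linear":[55,-114,0],"twist":0},{"jaw":0.4,"linear":[65,-134,0],"twist":0},{"jaw":0.4,"linear":[72,-148,0],"twist":0},{"jaw":0.4,"linear":[72,-148,0],"twist":0}]'
python3 - <<'E'
from h import *
im,d,s=cap("wrist"); cv2.imwrite("pics/w2.png",im[:,:,::-1])
print(s["tcp_pos"],s["grip_width"],s["joint_pos"].round(0))
im,d,s=cap("scene"); cv2.imwrite("pics/s2.png",im[:,:,::-1])
print(shift([.4528,-.2037,.084]))
E
```

```text
time: 4.28
tcp_pos: [0.4436, -0.3678, 0.1402]
orientation: [[0.923, 0.385, 0.003], [0.385, -0.923, -0.002], [0.002, 0.003, -1.0]]
wrist_force: [-0.2, -0.1, -1.0]
grip_width: 0.0563
finger_force: 37.5
time: 4.95
tcp_pos: [0.452, -0.1969, 0.1376]
orientation: [[0.92, 0.392, -0.002], [0.392, -0.92, 0.004], [-0.0, -0.005, -1.0]]
wrist_force: [-0.0, 0.5, -0.8]
grip_width: 0.0557
finger_force: 37.5
[ 0.45195671 -0.19691118  0.13763225] 0.055732474486359776 [ 21.  40.  -5. 118.   8.  23. -56.]
[ 0.2  2.2 53.9]
```

View pics/w2.png

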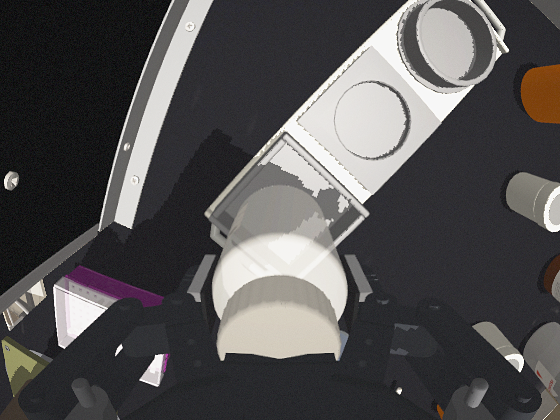

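View pics/s2.png

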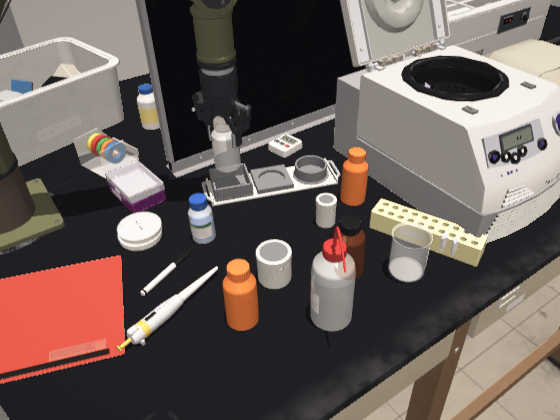

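The tall bottle hangs upright over the square well (wrist view, bottle at (280,240)). I lower it.

```bash
python3 -m handwheel '[{"jaw":0.4,"linear":[0,0,0],"twist":0},{"jaw":0.4,"linear":[0,0,0],"twist":0},{"jaw":0.4,"linear":[0,0,10],"twist":0},{"jaw":0.4,"linear":[0,0,22],"twist":0},{"jaw":0.4,"linear":[0,0,34],"twist":0},{"jaw":0.4,"linear":[0,0,43],"twist":0},{"jaw":0.4,"linear":[0,0,45],"twist":0},{"jaw":0.4,"linear":[0,0,45],"twist":0}]'
python3 -m handwheel '[{"jaw":0.4,"linear":[0,0,3],"twist":0},{"jaw":0.4,"linear":[0,0,6],"twist":0},{"jaw":0.4,"linear":[0,0,8],"twist":0},{"jaw":0.4,"linear":[0,0,9],"twist":0},{"jaw":0.4,"linear":[0,0,10],"twist":0},{"jaw":0.4,"linear":[0,0,11],"twist":0},{"jaw":0.4,"linear":[0,0,11],"twist":0},{"jaw":0.4,"linear":[0,0,11],"twist":0}]'
```

```text
time: 5.72
tcp_pos: [0.4517, -0.2033, 0.0927]
orientation: [[0.923, 0.385, -0.001], [0.385, -0.923, 0.0], [-0.001, -0.001, -1.0]]
wrist_force: [0.3, 0.2, -0.5]
grip_width: 0.0565
finger_force: 37.5
time: 6.38
tcp_pos: [0.4523, -0.2029, 0.0826]
orientation: [[0.923, 0.386, 0.0], [0.386, -0.923, -0.0], [0.0, 0.0, -1.0]]
wrist_force: [0.0, 1.3, 3.2]
grip_width: 0.0561
finger_force: 37.8
```

Touching the floor of the well (3 N). I release it and rise.

```bash
python3 -m handwheel '[{"jaw":0.75,"linear":[0,0,0],"twist":0},{"jaw":0.85,"linear":[0,0,0],"twist":0},{"jaw":1,"linear":[0,0,0],"twist":0},{"jaw":1,"linear":[0,0,0],"twist":0},{"jaw":1,"linear":[0,0,0],"twist":0},{"jaw":1,"linear":[0,0,-10],"twist":0},{"jaw":1,"linear":[0,0,-30],"twist":0},{"jaw":1,"linear":[0,0,-55],"twist":0}]'
python3 -m handwheel '[{"jaw":1,"linear":[0,0,-30],"twist":0},{"jaw":1,"linear":[0,0,-60],"twist":0},{"jaw":1,"linear":[0,0,-90],"twist":0},{"jaw":1,"linear":[0,0,-110],"twist":0},{"jaw":1,"linear":[0,0,-110],"twist":0},{"jaw":1,"linear":[0,0,-110],"twist":0},{"jaw":1,"linear":[0,0,-110],"twist":0},{"jaw":1,"linear":[0,0,-110],"twist":0}]'
python3 - <<'E'
from h import *
im,d,s=cap("top"); cv2.imwrite("pics/t3.png",im[:,:,::-1]); P=cloud("top",d)
for t,xy,h in [("tall",(.452,-.203),.131),("short",(.326,-.31),.102),("cup",(.634,-.268),.038)]:
    try: print(t,*topc(P,xy,h,R=.065 if t=="cup" else .04))
    except Exception as e: print(t,e)
im,d,s=cap("wrist"); P=cloud("wrist",d,s); print("wrist tall",*topc(P,(.452,-.203),.131,R=.04)); cv2.imwrite("pics/w3.png",im[:,:,::-1])
print("cup w",*topc(P,(.634,-.268),.038,R=.05))
print(s["tcp_pos"],shift([.325,-.309,s["tcp_pos"][2]]))
E
```

```text
time: 7.05
tcp_pos: [0.4512, -0.2024, 0.1374]
orientation: [[0.923, 0.386, -0.003], [0.386, -0.923, 0.001], [-0.002, -0.002, -1.0]]
wrist_force: [1.2, -1.0, 0.1]
grip_width: 0.0853
finger_force: 0.0
time: 7.72
tcp_pos: [0.4513, -0.2025, 0.2464]
orientation: [[0.923, 0.386, -0.002], [0.386, -0.923, 0.001], [-0.002, -0.002, -1.0]]
wrist_force: [0.6, -0.5, 0.3]
grip_width: 0.0854
finger_force: 0.0
tall [ 0.4501 -0.2037] [ 450.6 -203. ] 20.9 404 0.1302
short [ 0.3249 -0.3078] [ 325.  -307.9] 17.8 287 0.1015
cup [ 0.6334 -0.2679] [ 632.7 -267.9] 38.3 307 0.0367
wrist tall [ 0.453  -0.2024] [ 451.9 -202.8] 21.0 2122 0.1315
cup w [ 0.6342 -0.2675] [ 634.3 -267.9] 38.3 1145 0.0382
[ 0.45133902 -0.20254846  0.24629149] [-157.7   49.4    0.2]
```

View pics/w3.png

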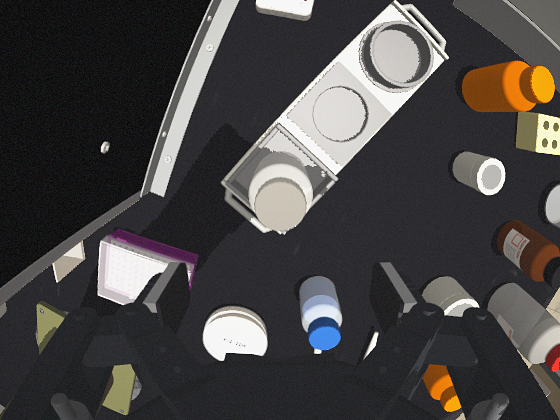

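The tall bottle is seated upright: its top is at 0.131 as expected and it sits at (278,195) in the picture. Next is the short bottle at (320,315), world (0.3255, -0.308).

```bash
python3 -m handwheel '[{"jaw":1,"linear":[-15,5,0],"twist":0},{"jaw":1,"linear":[-45,14,0],"twist":0},{"jaw":1,"linear":[-80,25,0],"twist":0},{"jaw":1,"linear":[-115,36,0],"twist":0},{"jaw":1,"linear":[-145,45,0],"twist":0},{"jaw":1,"linear":[-157,49,0],"twist":0},{"jaw":1,"linear":[-157,49,0],"twist":0},{"jaw":1,"linear":[-157,49,0],"twist":0}]'
python3 -m handwheel '[{"jaw":1,"linear":[0,0,10],"twist":0},{"jaw":1,"linear":[0,0,30],"twist":0},{"jaw":1,"linear":[0,0,55],"twist":0},{"jaw":1,"linear":[0,0,80],"twist":0},{"jaw":1,"linear":[0,0,100],"twist":0},{"jaw":1,"linear":[0,0,108],"twist":0},{"jaw":1,"linear":[0,0,108],"twist":0},{"jaw":1,"linear":[0,0,108],"twist":0}]'
python3 - <<'E'
from h import *
im,d,s=cap("wrist"); P=cloud("wrist",d,s)
print("short",*topc(P,(.3255,-.308),.102,R=.04)); print(s["joint_pos"].round(0))
print(shift([.3255,-.308,.052]))
E
```

```text
time: 8.48
tcp_pos: [0.3259, -0.3087, 0.2468]
orientation: [[0.923, 0.384, -0.001], [0.384, -0.923, 0.001], [-0.0, -0.001, -1.0]]
wrist_force: [0.3, 0.5, -0.3]
grip_width: 0.0853
finger_force: 0.0
time: 9.15
tcp_pos: [0.3271, -0.308, 0.1393]
orientation: [[0.922, 0.387, 0.0], [0.387, -0.922, 0.001], [0.0, -0.0, -1.0]]
wrist_force: [-0.0, 0.4, 0.1]
grip_width: 0.0855
finger_force: 0.0
short [ 0.3275 -0.3068] [ 325.7 -307.4] 18.2 3004 0.1023
[ 40.  38.  -5. 125.  10.  17. -40.]
[-1.5 -1.2 87.9]
```

```bash
python3 -m handwheel '[{"jaw":1,"linear":[0,-1,15],"twist":0},{"jaw":1,"linear":[0,-1,32],"twist":0},{"jaw":1,"linear":[0,-1,50],"twist":0},{"jaw":1,"linear":[0,-1,66],"twist":0},{"jaw":1,"linear":[0,-1,80],"twist":0},{"jaw":1,"linear":[0,-1,87],"twist":0},{"jaw":1,"linear":[0,-1,87],"twist":0},{"jaw":1,"linear":[0,-1,87],"twist":0}]'
python3 -m handwheel '[{"jaw":0.35,"linear":[0,0,0],"twist":0},{"jaw":0.35,"linear":[0,0,0],"twist":0},{"jaw":0.35,"linear":[0,0,0],"twist":0},{"jaw":0.35,"linear":[0,0,0],"twist":0},{"jaw":0.35,"linear":[0,0,0],"twist":0},{"jaw":0.35,"linear":[0,0,0],"twist":0},{"jaw":0.35,"linear":[0,0,0],"twist":0},{"jaw":0.35,"linear":[0,0,0],"twist":0}]' 35
python3 -m handwheel '[{"jaw":0.35,"linear":[0,0,-5],"twist":0},{"jaw":0.35,"linear":[0,0,-15],"twist":0},{"jaw":0.35,"linear":[0,0,-30],"twist":0},{"jaw":0.35,"linear":[0,0,-50],"twist":0},{"jaw":0.35,"linear":[0,0,-70],"twist":0},{"jaw":0.35,"linear":[0,0,-90],"twist":0},{"jaw":0.35,"linear":[0,0,-105],"twist":0},{"jaw":0.35,"linear":[0,0,-110],"twist":0}]'
python3 - <<'E'
from h import *
print(shift([.6335,-.2677,.165]))
E
```

```text
time: 9.87
tcp_pos: [0.3263, -0.308, 0.053]
orientation: [[0.923, 0.386, 0.001], [0.386, -0.923, -0.001], [0.001, 0.001, -1.0]]
wrist_force: [-0.4, -0.5, 0.6]
grip_width: 0.0855
finger_force: 0.0
time: 10.53
tcp_pos: [0.3262, -0.308, 0.0532]
orientation: [[0.923, 0.385, 0.001], [0.385, -0.923, -0.001], [0.001, 0.001, -1.0]]
wrist_force: [-0.5, 1.2, 7.6]
grip_width: 0.0469
finger_force: 35.0
time: 11.2
tcp_pos: [0.3263, -0.3083, 0.1645]
orientation: [[0.923, 0.385, 0.003], [0.385, -0.923, -0.002], [0.002, 0.003, -1.0]]
wrist_force: [0.3, 0.2, -1.2]
grip_width: 0.0468
finger_force: 36.3
[299.1  80.9   0.3]
```

```bash
python3 -m handwheel '[{"jaw":0.35,"linear":[10,3,-10],"twist":0},{"jaw":0.35,"linear":[30,8,-20],"twist":0},{"jaw":0.35,"linear":[55,15,-20],"twist":0},{"jaw":0.35,"linear":[85,23,-20],"twist":0},{"jaw":0.35,"linear":[115,31,-20],"twist":0},{"jaw":0.35,"linear":[145,39,-20],"twist":0},{"jaw":0.35,"linear":[175,47,-20],"twist":0},{"jaw":0.35,"linear":[205,55,-20],"twist":0}]'
python3 -m handwheel '[{"jaw":0.35,"linear":[30,8,0],"twist":0},{"jaw":0.35,"linear":[58,15,0],"twist":0},{"jaw":0.35,"linear":[78,21,0],"twist":0},{"jaw":0.35,"linear":[90,25,0],"twist":0},{"jaw":0.35,"linear":[94,26,0],"twist":0},{"jaw":0.35,"linear":[94,26,0],"twist":0},{"jaw":0.35,"linear":[94,26,0],"twist":0},{"jaw":0.35,"linear":[94,26,0],"twist":0}]'
python3 - <<'E'
from h import *
s=r.sense();print(s["joint_pos"].round(0))
print(shift([.6335,-.2677,.0652]))
E
```

```text
time: 11.87
tcp_pos: [0.5369, -0.2787, 0.1816]
orientation: [[0.923, 0.386, -0.002], [0.386, -0.923, 0.001], [-0.001, -0.001, -1.0]]
wrist_force: [0.7, 0.1, -0.3]
grip_width: 0.0467
finger_force: 36.3
time: 12.53
tcp_pos: [0.6312, -0.2678, 0.182]
orientation: [[0.923, 0.384, -0.002], [0.384, -0.923, -0.0], [-0.002, -0.001, -1.0]]
wrist_force: [0.3, -0.4, -2.4]
grip_width: 0.0467
finger_force: 36.3
[ 22.  48.  -5.  81.   5.  51. -52.]
[  2.4   0.8 116.7]
```

```bash
python3 -m handwheel '[{"jaw":0.35,"linear":[2,1,10],"twist":0},{"jaw":0.35,"linear":[2,1,28],"twist":0},{"jaw":0.35,"linear":[2,1,48],"twist":0},{"jaw":0.35,"linear":[2,1,68],"twist":0},{"jaw":0.35,"linear":[2,1,85],"twist":0},{"jaw":0.35,"linear":[2,1,97],"twist":0},{"jaw":0.35,"linear":[2,1,102],"twist":0},{"jaw":0.35,"linear":[2,1,102],"twist":0}]'
python3 -m handwheel '[{"jaw":0.35,"linear":[0,0,3],"twist":0},{"jaw":0.35,"linear":[0,0,6],"twist":0},{"jaw":0.35,"linear":[0,0,9],"twist":0},{"jaw":0.35,"linear":[0,0,11],"twist":0},{"jaw":0.35,"linear":[0,0,13],"twist":0},{"jaw":0.35,"linear":[0,0,14],"twist":0},{"jaw":0.35,"linear":[0,0,14],"twist":0},{"jaw":0.35,"linear":[0,0,14],"twist":0}]'
```

```text
time: 13.2
tcp_pos: [0.634, -0.2672, 0.0788]
orientation: [[0.923, 0.385, -0.003], [0.385, -0.923, 0.001], [-0.002, -0.002, -1.0]]
wrist_force: [0.1, 0.3, -1.1]
grip_width: 0.0467
finger_force: 36.3
time: 13.87
tcp_pos: [0.6352, -0.2673, 0.0664]
orientation: [[0.923, 0.386, 0.0], [0.386, -0.923, -0.0], [0.0, 0.0, -1.0]]
wrist_force: [-0.2, 0.1, -1.0]
grip_width: 0.047
finger_force: 36.3
```

```bash
python3 -m handwheel '[{"jaw":0.35,"linear":[0,0,1],"twist":0},{"jaw":0.35,"linear":[0,0,1.5],"twist":0},{"jaw":0.35,"linear":[0,0,2],"twist":0},{"jaw":0.35,"linear":[0,0,2],"twist":0},{"jaw":0.35,"linear":[0,0,2],"twist":0},{"jaw":0.35,"linear":[0,0,2],"twist":0},{"jaw":0.35,"linear":[0,0,2],"twist":0},{"jaw":0.35,"linear":[0,0,2],"twist":0}]'
python3 -m handwheel '[{"jaw":0.65,"linear":[0,0,0],"twist":0},{"jaw":0.8,"linear":[0,0,0],"twist":0},{"jaw":1,"linear":[0,0,0],"twist":0},{"jaw":1,"linear":[0,0,0],"twist":0},{"jaw":1,"linear":[0,0,0],"twist":0},{"jaw":1,"linear":[0,0,-10],"twist":0},{"jaw":1,"linear":[0,0,-30],"twist":0},{"jaw":1,"linear":[0,0,-55],"twist":0}]'
python3 -m handwheel '[{"jaw":1,"linear":[0,0,-30],"twist":0},{"jaw":1,"linear":[0,0,-60],"twist":0},{"jaw":1,"linear":[0,0,-90],"twist":0},{"jaw":1,"linear":[0,0,-120],"twist":0},{"jaw":1,"linear":[0,0,-120],"twist":0},{"jaw":1,"linear":[0,0,-120],"twist":0},{"jaw":1,"linear":[0,0,-120],"twist":0},{"jaw":1,"linear":[0,0,-120],"twist":0}]'
python3 - <<'E'
from h import *
im,d,s=cap("wrist"); P=cloud("wrist",d,s); cv2.imwrite("pics/w4.png",im[:,:,::-1])
for t,xy,h in [("short",(.634,-.2677),.114),("tall",(.452,-.203),.131),("pot",(.558,-.419),.062)]:
    try: print(t,*topc(P,xy,h,R=.04))
    except Exception as e: print(t,e)
for q in models.place_of("wrist","pot_dish"): print(q["p"],world("wrist",q["uv"],d,s,z=.012))
print(s["tcp_pos"],shift([.558,-.4192,.24]))
E
```

```text
time: 14.53
tcp_pos: [0.6355, -0.2673, 0.0653]
orientation: [[0.923, 0.386, 0.001], [0.386, -0.923, -0.0], [0.001, 0.001, -1.0]]
wrist_force: [-1.1, 0.0, 4.6]
grip_width: 0.0467
finger_force: 36.8
time: 15.2
tcp_pos: [0.6339, -0.2668, 0.1188]
orientation: [[0.923, 0.386, -0.003], [0.386, -0.923, 0.001], [-0.003, -0.002, -1.0]]
wrist_force: [0.5, 1.1, -0.1]
grip_width: 0.0855
finger_force: 0.0
time: 15.87
tcp_pos: [0.6342, -0.267, 0.2381]
orientation: [[0.923, 0.386, -0.003], [0.386, -0.923, 0.001], [-0.002, -0.002, -1.0]]
wrist_force: [0.2, 0.2, -0.2]
grip_width: 0.0851
finger_force: 0.0
short [ 0.6361 -0.2666] [ 635.1 -266.9] 17.9 1474 0.1145
tall [nan nan] [0. 0.] 0.0 0 nan
pot [ 0.5547 -0.4058] [ 556.6 -413.5] 20.4 318 0.0626
0.88 [[ 0.54647911 -0.23659052  0.012     ]]
[ 0.63424653 -0.26695524  0.2381027 ] [-129.2  111.    -2.1]h.py:24: RuntimeWarning: Mean of empty slice.
  return Q[:,:2].mean(0).round(4),np.round(c,1),round(rad,1),k.sum(),np.median(Q[:,2]).round(4)
  ret = um.true_divide(
  return _methods._mean(a, axis=axis, dtype=dtype,
  ret = ret.dtype.type(ret / rcount)
```

View pics/w4.png

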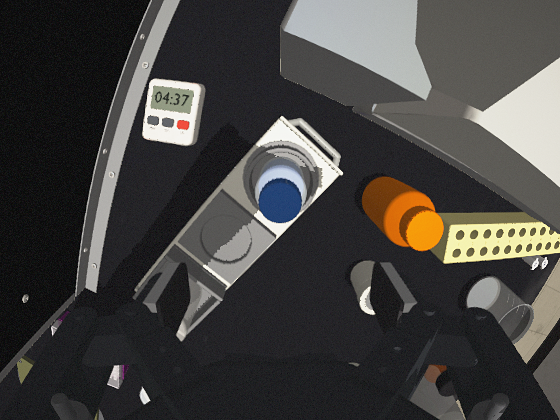

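The short bottle is seated upright in the cup at (280,190), top at 0.1145. Next is the pot.

```bash
python3 -m handwheel '[{"jaw":1,"linear":[-12,10,0],"twist":0},{"jaw":1,"linear":[-36,31,0],"twist":0},{"jaw":1,"linear":[-64,55,0],"twist":0},{"jaw":1,"linear":[-92,80,0],"twist":0},{"jaw":1,"linear":[-116,100,0],"twist":0},{"jaw":1,"linear":[-128.5,111,0],"twist":0},{"jaw":1,"linear":[-128.5,111,0],"twist":0},{"jaw":1,"linear":[-128.5,111,0],"twist":0}]'
python3 -m handwheel '[{"jaw":1,"linear":[0,0,10],"twist":0},{"jaw":1,"linear":[0,0,30],"twist":0},{"jaw":1,"linear":[0,0,55],"twist":0},{"jaw":1,"linear":[0,0,80],"twist":0},{"jaw":1,"linear":[0,0,100],"twist":0},{"jaw":1,"linear":[0,0,110],"twist":0},{"jaw":1,"linear":[0,0,110],"twist":0},{"jaw":1,"linear":[0,0,110],"twist":0}]'
python3 - <<'E'
from h import *
im,d,s=cap("wrist"); P=cloud("wrist",d,s)
print("pot",*topc(P,(.558,-.419),.062,R=.04)); print(s["joint_pos"].round(0))
print(shift([.5585,-.4192,.026]))
E
```

```text
time: 16.63
tcp_pos: [0.5587, -0.4199, 0.2388]
orientation: [[0.924, 0.384, -0.0], [0.384, -0.924, 0.001], [0.0, -0.001, -1.0]]
wrist_force: [-0.2, 1.1, 0.1]
grip_width: 0.0853
finger_force: 0.0
time: 17.3
tcp_pos: [0.5604, -0.4178, 0.1291]
orientation: [[0.922, 0.387, 0.0], [0.387, -0.922, 0.001], [0.001, -0.001, -1.0]]
wrist_force: [0.0, 0.4, 0.5]
grip_width: 0.0855
finger_force: 0.0
pot [ 0.561  -0.4187] [ 559.6 -419.2] 22.1 3406 0.0627
[ 36.  53.  -6.  81.   6.  47. -39.]
[ -2.5  -0.6 104.3]
```

```bash
python3 -m handwheel '[{"jaw":1,"linear":[-1,0,15],"twist":0},{"jaw":1,"linear":[-1,0,34],"twist":0},{"jaw":1,"linear":[-1,0,54],"twist":0},{"jaw":1,"linear":[-1,0,74],"twist":0},{"jaw":1,"linear":[-1,0,90],"twist":0},{"jaw":1,"linear":[-1,0,99],"twist":0},{"jaw":1,"linear":[-1,0,102],"twist":0},{"jaw":1,"linear":[-1,0,102],"twist":0}]'
python3 -m handwheel '[{"jaw":0.3,"linear":[0,0,0],"twist":0},{"jaw":0.3,"linear":[0,0,0],"twist":0},{"jaw":0.3,"linear":[0,0,0],"twist":0},{"jaw":0.3,"linear":[0,0,0],"twist":0},{"jaw":0.3,"linear":[0,0,0],"twist":0},{"jaw":0.3,"linear":[0,0,0],"twist":0},{"jaw":0.3,"linear":[0,0,0],"twist":0},{"jaw":0.3,"linear":[0,0,0],"twist":0}]' 30
python3 -m handwheel '[{"jaw":0.3,"linear":[0,0,-5],"twist":0},{"jaw":0.3,"linear":[0,0,-15],"twist":0},{"jaw":0.3,"linear":[0,0,-30],"twist":0},{"jaw":0.3,"linear":[0,0,-55],"twist":0},{"jaw":0.3,"linear":[0,0,-80],"twist":0},{"jaw":0.3,"linear":[0,0,-105],"twist":0},{"jaw":0.3,"linear":[0,0,-130],"twist":0},{"jaw":0.3,"linear":[0,0,-140],"twist":0}]'
python3 -m handwheel '[{"jaw":0.3,"linear":[0,0,0],"twist":7},{"jaw":0.3,"linear":[0,0,0],"twist":14},{"jaw":0.3,"linear":[0,0,0],"twist":21},{"jaw":0.3,"linear":[0,0,0],"twist":28},{"jaw":0.3,"linear":[0,0,0],"twist":35},{"jaw":0.3,"linear":[0,0,0],"twist":42},{"jaw":0.3,"linear":[0,0,0],"twist":42},{"jaw":0.3,"linear":[0,0,0],"twist":42}]'
python3 - <<'E'
from h import *
s=r.sense();print(s["joint_pos"].round(0))
print(shift([.544,-.236,.17]))
E
```

```text
time: 18.02
tcp_pos: [0.5587, -0.4197, 0.0273]
orientation: [[0.923, 0.386, 0.0], [0.386, -0.923, -0.0], [0.0, 0.0, -1.0]]
wrist_force: [0.7, -0.5, -1.1]
grip_width: 0.0854
finger_force: 0.0
time: 18.68
tcp_pos: [0.5592, -0.42, 0.0284]
orientation: [[0.923, 0.386, 0.001], [0.386, -0.923, -0.001], [0.001, 0.001, -1.0]]
wrist_force: [-1.0, 0.3, 5.7]
grip_width: 0.0427
finger_force: 29.9
time: 19.35
tcp_pos: [0.5604, -0.421, 0.1727]
orientation: [[0.923, 0.385, 0.006], [0.385, -0.923, -0.004], [0.004, 0.006, -1.0]]
wrist_force: [0.2, -0.5, 0.0]
grip_width: 0.0427
finger_force: 30.6
time: 20.02
tcp_pos: [0.5584, -0.4194, 0.1673]
orientation: [[0.945, -0.327, -0.0], [-0.327, -0.945, -0.0], [-0.0, 0.0, -1.0]]
wrist_force: [-0.5, -0.6, -1.3]
grip_width: 0.0426
finger_force: 30.6
[ 30.  50.   6.  80.  -6.  50. -71.]
[ -73.7 -168.5   -2.7]
```

```bash
python3 -m handwheel '[{"jaw":0.3,"linear":[-6,-14,-2],"twist":0},{"jaw":0.3,"linear":[-18,-42,-2],"twist":0},{"jaw":0.3,"linear":[-32,-74,-2],"twist":0},{"jaw":0.3,"linear":[-47,-107,-2],"twist":0},{"jaw":0.3,"linear":[-60,-137,-2],"twist":0},{"jaw":0.3,"linear":[-69,-158,-2],"twist":0},{"jaw":0.3,"linear":[-73.5,-168.5,-2],"twist":0},{"jaw":0.3,"linear":[-73.5,-168.5,-2],"twist":0}]'
python3 -m handwheel '[{"jaw":0.3,"linear":[0,0,0],"twist":0},{"jaw":0.3,"linear":[0,0,12],"twist":0},{"jaw":0.3,"linear":[0,0,30],"twist":0},{"jaw":0.3,"linear":[0,0,48],"twist":0},{"jaw":0.3,"linear":[0,0,62],"twist":0},{"jaw":0.3,"linear":[0,0,70],"twist":0},{"jaw":0.3,"linear":[0,0,70],"twist":0},{"jaw":0.3,"linear":[0,0,70],"twist":0}]'
python3 - <<'E'
from h import *
im,d,s=cap("wrist"); cv2.imwrite("pics/w5.png",im[:,:,::-1])
im,d,_=cap("scene"); cv2.imwrite("pics/s5.png",im[:,:,::-1])
print(s["tcp_pos"],shift([.544,-.236,.0405]))
E
```

```text
time: 20.68
tcp_pos: [0.5454, -0.2327, 0.1694]
orientation: [[0.946, -0.324, -0.0], [-0.324, -0.946, 0.003], [-0.001, -0.002, -1.0]]
wrist_force: [0.2, 0.3, -1.1]
grip_width: 0.0429
finger_force: 30.6
time: 21.35
tcp_pos: [0.5448, -0.2381, 0.0993]
orientation: [[0.943, -0.332, -0.0], [-0.332, -0.943, -0.001], [0.0, 0.001, -1.0]]
wrist_force: [0.2, -0.0, 0.0]
grip_width: 0.0427
finger_force: 30.6
[ 0.54476877 -0.23811584  0.09927098] [-2.1 -1.  59.7]
```

View pics/w5.png

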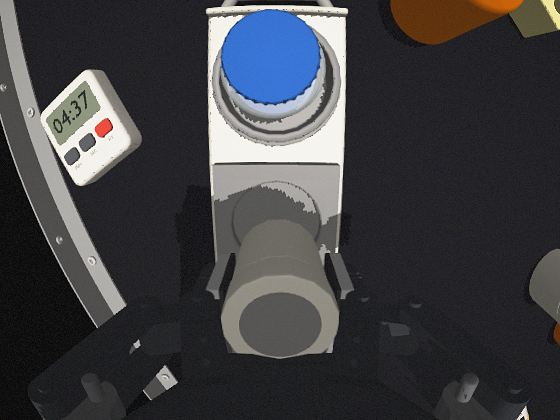

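View pics/s5.png

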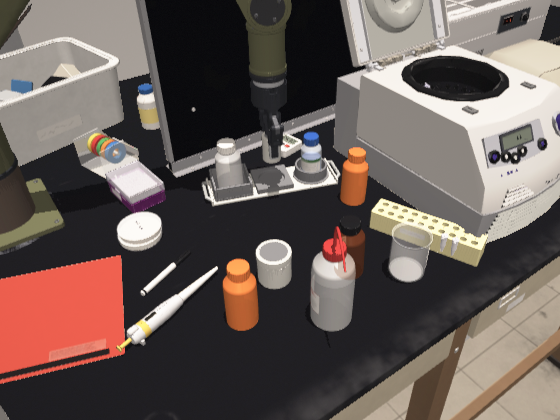

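The pot hangs upright between the two seated bottles, in line with the dish recess at (277,225). I lower it.

```bash
python3 -m handwheel '[{"jaw":0.3,"linear":[-1,0,8],"twist":0},{"jaw":0.3,"linear":[-1,0,18],"twist":0},{"jaw":0.3,"linear":[-1,0,29],"twist":0},{"jaw":0.3,"linear":[-1,0,38],"twist":0},{"jaw":0.3,"linear":[-1,0,44],"twist":0},{"jaw":0.3,"linear":[-1,0,47],"twist":0},{"jaw":0.3,"linear":[-1,0,47],"twist":0},{"jaw":0.3,"linear":[-1,0,47],"twist":0}]'
python3 -m handwheel '[{"jaw":0.3,"linear":[0,0,3],"twist":0},{"jaw":0.3,"linear":[0,0,6],"twist":0},{"jaw":0.3,"linear":[0,0,8],"twist":0},{"jaw":0.3,"linear":[0,0,10],"twist":0},{"jaw":0.3,"linear":[0,0,11],"twist":0},{"jaw":0.3,"linear":[0,0,11],"twist":0},{"jaw":0.3,"linear":[0,0,11],"twist":0},{"jaw":0.3,"linear":[0,0,11],"twist":0}]'
```

```text
time: 22.12
tcp_pos: [0.5439, -0.236, 0.0521]
orientation: [[0.944, -0.331, -0.0], [-0.331, -0.944, -0.0], [-0.0, 0.0, -1.0]]
wrist_force: [0.2, -0.1, -0.3]
grip_width: 0.0426
finger_force: 30.6
time: 22.78
tcp_pos: [0.544, -0.236, 0.0414]
orientation: [[0.944, -0.331, 0.0], [-0.331, -0.944, -0.0], [0.0, 0.0, -1.0]]
wrist_force: [-0.2, 0.3, 0.2]
grip_width: 0.0427
finger_force: 30.6
```

```bash
python3 -m handwheel '[{"jaw":0.3,"linear":[0,0,0.5],"twist":0},{"jaw":0.3,"linear":[0,0,1],"twist":0},{"jaw":0.3,"linear":[0,0,1.5],"twist":0},{"jaw":0.3,"linear":[0,0,1.5],"twist":0},{"jaw":0.3,"linear":[0,0,1.5],"twist":0},{"jaw":0.3,"linear":[0,0,1.5],"twist":0},{"jaw":0.3,"linear":[0,0,1.5],"twist":0},{"jaw":0.3,"linear":[0,0,1.5],"twist":0}]'
python3 -m handwheel '[{"jaw":0.55,"linear":[0,0,0],"twist":0},{"jaw":0.7,"linear":[0,0,0],"twist":0},{"jaw":0.85,"linear":[0,0,0],"twist":0},{"jaw":0.9,"linear":[0,0,0],"twist":0},{"jaw":0.9,"linear":[0,0,0],"twist":0},{"jaw":0.9,"linear":[0,0,-10],"twist":0},{"jaw":0.9,"linear":[0,0,-30],"twist":0},{"jaw":0.9,"linear":[0,0,-55],"twist":0}]'
python3 -m handwheel '[{"jaw":0.9,"linear":[0,0,-30],"twist":0},{"jaw":0.9,"linear":[0,0,-60],"twist":0},{"jaw":0.9,"linear":[0,0,-90],"twist":0},{"jaw":0.9,"linear":[0,0,-120],"twist":0},{"jaw":0.9,"linear":[0,0,-150],"twist":0},{"jaw":0.9,"linear":[0,0,-150],"twist":0},{"jaw":0.9,"linear":[0,0,-150],"twist":0},{"jaw":0.9,"linear":[0,0,-150],"twist":0}]'
python3 - <<'E'
from h import *
im,d,s=cap("wrist"); P=cloud("wrist",d,s); cv2.imwrite("pics/w6.png",im[:,:,::-1])
for t,xy,h in [("pot",(.544,-.236),.074),("short",(.634,-.2677),.114),("jar",(.381,-.4875),.066)]:
    try: print(t,*topc(P,xy,h,R=.04))
    except Exception as e: print(t,e)
im,d,_=cap("scene"); cv2.imwrite("pics/s6.png",im[:,:,::-1])
E
```

```text
time: 23.45
tcp_pos: [0.5443, -0.2361, 0.0404]
orientation: [[0.944, -0.331, 0.001], [-0.331, -0.944, -0.0], [0.001, 0.0, -1.0]]
wrist_force: [-0.2, 0.3, 6.0]
grip_width: 0.0427
finger_force: 30.5
time: 24.12
tcp_pos: [0.5428, -0.2355, 0.0946]
orientation: [[0.944, -0.331, -0.003], [-0.331, -0.944, 0.001], [-0.003, -0.0, -1.0]]
wrist_force: [0.4, 0.2, 0.7]
grip_width: 0.077
finger_force: 0.0
time: 24.78
tcp_pos: [0.5434, -0.2356, 0.2448]
orientation: [[0.944, -0.331, -0.001], [-0.331, -0.944, 0.0], [-0.001, -0.0, -1.0]]
wrist_force: [0.3, 0.0, -0.4]
grip_width: 0.0771
finger_force: 0.0
pot [ 0.5459 -0.2363] [ 545.  -235.9] 21.9 1641 0.0748
short [ 0.6351 -0.2668] [ 635.2 -266.7] 18.0 1510 0.1145
jar [ 0.3864 -0.4847] [ 383.4 -488.1] 34.0 1537 0.0669
```

View pics/s6.png

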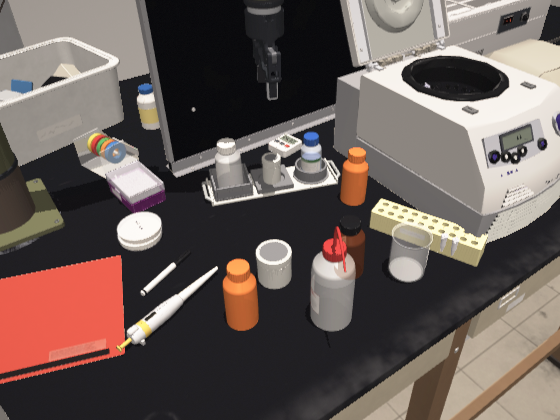

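View pics/w6.png

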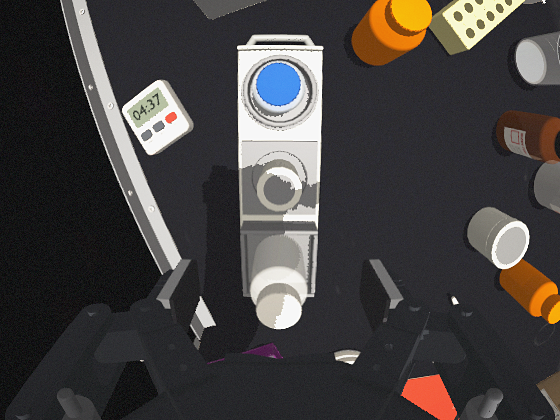

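All three are seated upright: tall bottle at (278,300), pot at (278,185) with its top at 0.0748, and short bottle at (278,85). The brown bottle and wide jar haven't moved, and the gripper is clear.

```bash
python3 -c "
from cell import r
print(r.hand_in())"
```

```text
the job is handed in; nothing more can be done
None
```

The sampling kit is packed and handed in: the tall bottle, short bottle and pot stand upright and fully down in their own inserts, the gripper has let go, and the brown bottle and wide jar were left alone.

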